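# Pin the packing on a panel riser

## Task

Make up the packing on the grey riser base that will carry the edge of a panel: line up the wooden packer already lying on it with the hole in the base, lay the second packer on top of it, both squared up with the base's sides, and put the locking pin from the plywood block down through both packers into the base until its knob sits on the wood. Leave the tape roll, the vial and the sample pot behind the base where they stand.

Things in the scene. Friction and masses are not known exactly. Their poses are not given: they have to be found in the camera images.
- base: fixed grey metal riser base, a flat block 150 (x) x 110 (y) x 35 (z) mm with a vertical round hole of 17 mm right through its middle; it does not move. Origin: centre of its underside, on the table; x along its long sides, z up
- base_bore (a point): centre of the hole's mouth on the base's top face, 35 mm above the table
- packer_low: loose beech packer, a plate 120 (x) x 56 (y) x 22 (z) mm, about 0.11 kg, with a vertical through hole of 18 mm in its middle; lies flat on top of the base, 14 to 40 mm off the base's centre and turned up to 0.35 rad from its sides. Origin: centre of its underside (the axis of its hole); x along its long sides, z up. The same either way round
- packer_low_hole (a point): centre of that packer's hole on its top face, 22 mm above its underside
- packer_loose: second beech packer, the same as the first in size, weight and look (120 x 56 x 22 mm, 18 mm hole in the middle); lies flat on the table to the left or right of the base. Origin: centre of its underside; x along its long sides, z up. The same either way round
- packer_loose_hole (a point): centre of that packer's hole on its top face, 22 mm above its underside
- pin_block: fixed plywood block 70 x 70 x 45 mm high with a vertical hole of 17 mm in its middle in which the pin is parked, on the other side of the base from the second packer; it does not move. Origin: centre of its underside, on the table
- pin: loose locking pin standing upright in the plywood block with its point on the table: a steel shank of 14 mm diameter and 74 mm length whose lowest 9 mm taper to 7 mm, and above it a round black knob of 30 mm diameter and 40 mm height (114 mm long in all, about 0.12 kg). Origin: the centre of its point; z along the pin towards the knob. Pinned home, its point is 5 mm above the table and its knob spans 79 to 119 mm above the table
- pin_shoulder (a point): centre of the knob's underside, 74 mm above the pin's point
- tape: roll of white paper tape standing on its face, 62 mm across, 48 mm high; a bystander standing behind the base, to be left alone. Origin: centre of its underside
- vial: clear sample vial with a black screw cap, 47 mm across, 124 mm high; a bystander standing behind the base, to be left alone. Origin: centre of its underside
- pot: small white sample pot with lid, 38 mm across, 58 mm high; a bystander standing behind the base, to be left alone. Origin: centre of its underside

How it is judged:
By the outcome, as a careful person would: the job done as asked, in the order asked, and still so for the second after the job is handed in, with the robot touching nothing.
It also fails if it takes over 61 s, if anything falls off the work surface, if the arm or the gripper's body presses on something with over 40 N, if the wrist force passes 120 N, or if a joint passes its speed limit or range.

## Robot

A 7-joint arm with a two-finger parallel gripper is mounted at the origin on a cart in front of the work surface, level with it; the furniture and walls round the work are solid. World frame = base frame: x ahead of the robot, y to its left, z up, the work surface at z = 0. Lengths are in m, angles in rad, forces in N, time in s.
With the tool pointing down it reaches from about 0.425 to 0.825 m from the base axis. Payload 3.6 kg.
Tool frame: the origin (TCP) lies at the very end of the fingers, on their centre line; the grasp point (between the pads) lies 19 mm behind it; z points along the fingers, y is the line along which they close (so a half turn about z gives the same grasp; the last joint's range is limited). The gripper opens to 85 mm and grips with 20 to 120 N. Pads are 22 mm wide; open, the fingers measure 114 mm over their backs; the gripper's body (76 mm by 85 mm) begins 54 mm behind the grasp point. The pads swing forward as they close: fully open they stand 13 mm farther back than shut.
Start: joints at [1.266, 0.615, -0.013, 1.423, 0.008, 1.103, -0.04], TCP at [0.179, -0.625, 0.231] pointing down, gripper open.
Joint ranges: [-3.12, 3.12], [-0.3, 2.06], [-1.34, 1.32], [0.26, 2.42], [-1.36, 4.5], [0.01, 1.98], [-2.84, 2.84]. Speed limits (rad/s): [2.79, 2.79, 3.14, 3.14, 3.14, 3.14, 3.14].

## Interface

Orientations are given as [roll, pitch, yaw] about the fixed x, y, z axes, in that order (R = Rz(yaw) Ry(pitch) Rx(roll)).
In Python, from bench import robot gives the robot as it stands.
- The arm moves only by the tool step_arm, never from a script. Its argument "increments" is a list of rows, each an object with "translation": the shift along the tool's x, y, z in cm, a list of three; "angular": the turn, a rotation vector about the tool's x, y, z in rad, a list of three; "grip": the opening, from 0 (shut) to 1 (fully open). In form: [{"translation": [x, y, z], "angular": [rx, ry, rz], "grip": grip}, ...]. A call has 1 to 10 rows; each row shifts and turns the commanded pose from where the row before left it, along the tool's axes as they then stand; what a row does not reach is not made up. A row lasts 1/8 s, in which the tool goes at most 62.5 mm and 10.7 degrees, less where a joint would pass 70% of its speed; a pose out of reach is approached as far as the arm can. A call is refused whole if a number of a shift passes 6.25 or a number of a turn 0.188, either way. A call with a gripper value outside its range is refused whole. The fingers move at their own pace and stop on an object; "grip_force" is the grip in N (left out, the last holds). Time passes only in rows, so rows that do not move let the fingers close. It gives the time, the measured TCP pose, the force, the opening and the grip force at its end, in the units of the state.
- robot.get_obs(): the state, without advancing time (a new reading comes with each control period).
- robot.camera(name): name is "side" or "top"; returns (picture, depth): 420x560x3 uint8, red, green, blue; 420x560 float32, m along the optical axis (not along the pixel's ray), 0 where there is no reading.
- robot.calibration(name): a dict with "K" (3x3 intrinsics, pixels), "world_to_cam" (4x4, takes a point from world to camera coordinates). Camera axes: x right, y down, z forward; pixel columns grow to the right and rows downward; lengths in m; the calibration is good to about 2 mm. A picture is of the moment at which its call begins. calibration takes no time and is no camera call.
- robot.finish_job(): hands the job in; it is judged then, once.
The state is a dict: "t": time; "joint_positions": joint angles; "joint_vel": joint speeds; "joint_efforts": joint torques, N m; "eef_pos": TCP position; "tcp_rot": TCP orientation; "wrist_force": force on the tool from outside, world axes, zero at the start; "moment": the same for the moment, N m; "width": finger opening in m; "grasp_force": force on a finger pad.
Only numpy, scipy, OpenCV 4.12 (cv2) and the standard library are available. Lean on these libraries where they do the work, as an engineer would, in place of code of your own. Each camera call takes 0.05 s, during which the arm holds its last target. There are 200 camera calls.

## Working session

There is one attempt and no reset: what is moved stays moved. The work goes in short steps, Python scripts to look and compute and a tool call to move; the robot and the scene stay as the last step left them, time stands still between calls to the robot, and variables do not carry over. Pictures are saved under pics/ and viewed, at most 12 in all, crops included, and the job is handed in when it is done.

Besides the shell and the picture viewer there is one more tool, called as name(argument=value, ...) on one line, values as JSON. step_arm: Moves the arm, as the interface text tells. Its arguments: {"type":"object","properties":{"increments":{"type":"array","items":{"type":"object","properties":{"translation":{"type":"array","items":{"type":"number"}},"angular":{"type":"array","items":{"type":"number"}},"grip":{"type":"number"}}}},"grip_force":{"type":"number"}},"required":["increments"]}

```bash
mkdir -p pics; ls; python3 - <<'E'
from bench import robot
import cv2,numpy as np
o=robot.get_obs()
for k,v in o.items(): print(k,np.round(v,3))
for n in("top","side"):
    p,d=robot.camera(n); cv2.imwrite(f"pics/{n}0.png",p[:,:,::-1]); np.save(f"pics/{n}0.npy",d)
    c=robot.calibration(n); print(n,c["K"],np.round(c["world_to_cam"],4))
E
```

```text
pics
t 0.0
joint_positions [ 1.265  0.616 -0.013  1.425  0.008  1.103 -0.04 ]
joint_vel [-0.002  0.001 -0.002  0.001 -0.001 -0.     0.001]
joint_efforts [-0.0000e+00 -4.6922e+01  2.6000e-01 -1.7104e+01  1.0000e-02  1.0000e-02
 -0.0000e+00]
eef_pos [ 0.179 -0.624  0.23 ]
tcp_rot [-3.139  0.     0.279]
wrist_force [-0.847  0.123  0.321]
moment [-0.023 -0.016 -0.009]
grasp_force 0.0
width 0.085
top [[385.07011465   0.         281.59643322]
 [  0.         385.07011465 205.95741374]
 [  0.           0.           1.        ]] [[-0.0011 -0.9999  0.0164 -0.0116]
 [-0.9829 -0.002  -0.1844  0.5869]
 [ 0.1844 -0.0163 -0.9827  0.8368]
 [ 0.      0.      0.      1.    ]]
side [[465.85722322   0.         281.73988082]
 [  0.         465.85722322 204.63022568]
 [  0.           0.           1.        ]] [[ 0.9972 -0.0726  0.0202 -0.608 ]
 [-0.0255 -0.5771 -0.8163  0.0735]
 [ 0.0709  0.8135 -0.5773  1.0201]
 [ 0.      0.      0.      1.    ]]
```

View pics/top0.png

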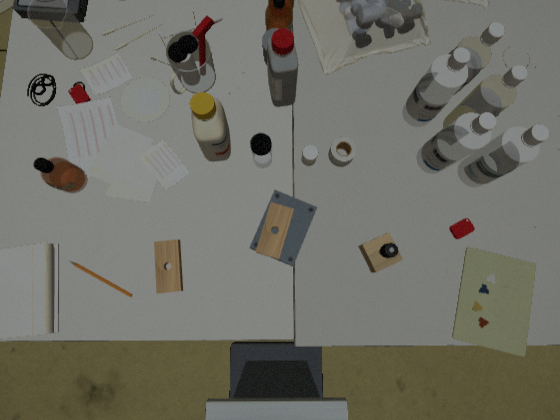

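View pics/side0.png

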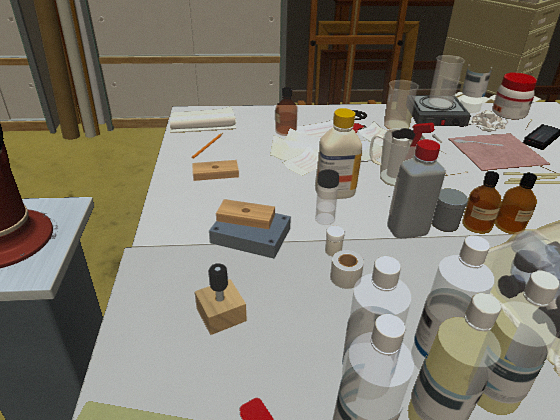

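```bash
cat > h.py <<'E'
from bench import robot
import cv2,numpy as np
def cam(n):
    c=robot.calibration(n); return np.array(c["K"]),np.array(c["world_to_cam"])
def onplane(n,uv,z):
    K,T=cam(n); R,t=T[:3,:3],T[:3,3]
    uv=np.atleast_2d(uv).astype(float); r=np.c_[uv,np.ones(len(uv))]@np.linalg.inv(K).T@R
    C=-R.T@t; return C+r*((z-C[2])/r[:,2])[:,None]
def cloud(n,d):
    K,T=cam(n); v,u=np.mgrid[:420,:560]
    p=np.stack([(u-K[0,2])/K[0,0]*d,(v-K[1,2])/K[1,1]*d,d],-1)
    return (p-T[:3,3])@T[:3,:3]
def proj(n,P):
    K,T=cam(n); q=(T[:3,:3]@P+T[:3,3]); q=K@q; return q[:2]/q[2]
def rect(n,mask,z):
    """largest blob of mask -> rectangle on plane z"""
    cs,_=cv2.findContours(mask.astype(np.uint8),cv2.RETR_EXTERNAL,cv2.CHAIN_APPROX_NONE)
    c=max(cs,key=cv2.contourArea)[:,0]
    p=onplane(n,c,z)[:,:2]; (x,y),(w,h),a=cv2.minAreaRect((p*1000).astype(np.float32))
    if w<h: w,h,a=h,w,a+90
    a=(a+90)%180-90
    return np.round([x,y,w,h,a],1)
E
python3 - <<'E'
from h import *
for n in("top","side"):
    im=cv2.imread(f"pics/{n}0.png"); d=np.load(f"pics/{n}0.npy"); P=cloud(n,d); Z=P[...,2]
    b,g,r=[im[...,i].astype(int) for i in range(3)]
    wood=(r-b>35)&(d>0); X,Y=P[...,0],P[...,1]; reg=(X>.3)&(X<.8)
    grey=(d>0)&reg&(abs(Z-.035)<.006)
    for nm,m,z in(("low",wood&reg&(abs(Z-.057)<.008)&(abs(Y)<.2),.057),("loose",wood&reg&(abs(Z-.022)<.008)&(Y>.15),.022),("block",wood&reg&(abs(Z-.045)<.008)&(Y<-.1),.045),("base",grey&(abs(Y)<.15)|(wood&(abs(Z-.05)<.02)&(abs(Y)<.15)&reg),.035),("knob",reg&(abs(Z-.114)<.008)&(Y<-.1)&(Y>-.35),.114)):
        try: print(n,nm,rect(n,m,z),m.sum(),np.round(np.median(Z[m]),4))
        except Exception as e: print(n,nm,e)
    for (u,v) in [(235,238)] if 0 else []: pass
im=cv2.imread("pics/top0.png")
cv2.imwrite("pics/c0.png",np.hstack([cv2.resize(im[180:280,s:s+90],None,fx=6,fy=6,interpolation=cv2.INTER_CUBIC)[:, :] for s in(238,)]+[cv2.resize(im[220:320,s:s+43],None,fx=6,fy=6,interpolation=cv2.INTER_CUBIC) for s in(148,)]))
E
```

```text
top low [531.    5.2 118.1  54.9 -16.8] 1206 0.0574
top loose [451.6 254.2 117.6  56.3   5.7] 1250 0.0223
top block [ 482.3 -242.    67.6   67.2  -65.7] 614 0.0454
top base [540.6 -14.7 154.2 110.  -22.8] 3075 0.037
top knob [ 483.3 -240.6   29.9   29.8   -3.2] 168 0.1142
side low [ 5.279e+02  1.000e-01  1.220e+02  6.660e+01 -1.650e+01] 1064 0.057
side loose [448.7 246.4 119.3  72.6   6.1] 663 0.0219
side block [ 480.4 -247.2   77.3   72.1  -65.7] 1195 0.0449
side base [533.9  -6.2 170.2 142.7 -22.3] 3065 0.0373
side knob [ 479.7 -247.6   37.    29.6  -77.3] 222 0.1136
```

View pics/c0.png

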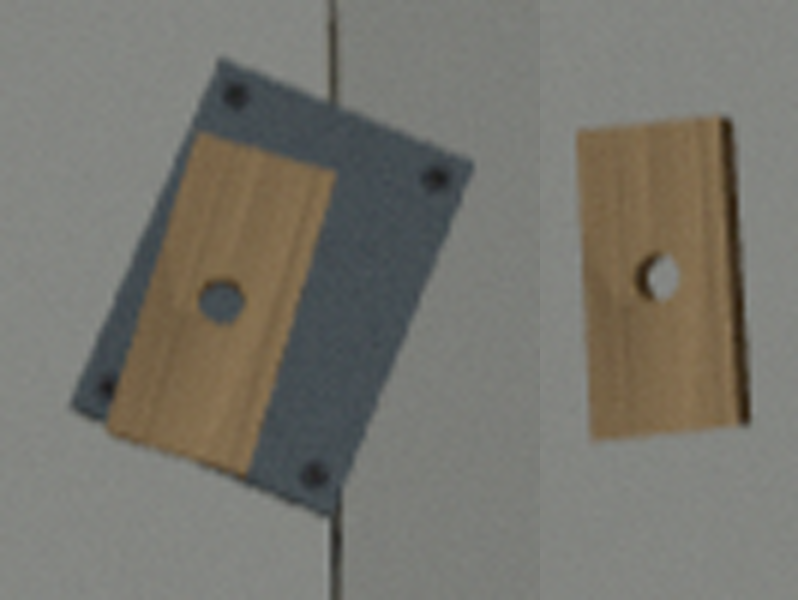

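```bash
python3 - <<'E'
from h import *
f=lambda x,y,u0=238,v0=180:(u0+(x+.5)/6-.5,v0+(y+.5)/6-.5)
S=onplane("top",[f(*p) for p in((235,95),(436,178),(315,475),(107,387))],.035)[:,:2]*1000
C=onplane("top",[f(*p) for p in((221,60),(473,162),(338,515),(70,407))],.035)[:,:2]*1000
for Q in(S,C):
    print(Q.mean(0).round(1),[np.linalg.norm(Q[i]-Q[(i+1)%4]).round(1) for i in range(4)],[np.degrees(np.arctan2(*(Q[a]-Q[b])[::-1])).round(1) for a,b in((0,3),(1,2))],[np.degrees(np.arctan2(*(Q[a]-Q[b])[::-1])).round(1)-90 for a,b in((0,1),(3,2))])
print("lowhole",onplane("top",[f(222,301)],.057)*1000,"loosehole",onplane("top",[f(658-540,277,148,220)],.022)*1000)
E
```

```text
[541.5 -15.4] [np.float64(86.0), np.float64(125.8), np.float64(87.2), np.float64(125.8)] [np.float64(-23.1), np.float64(-22.6)] [np.float64(-22.799999999999997), np.float64(-22.799999999999997)]
[541.  -16.4] [np.float64(107.7), np.float64(148.2), np.float64(111.2), np.float64(149.3)] [np.float64(-22.8), np.float64(-21.5)] [np.float64(-22.400000000000006), np.float64(-21.799999999999997)]
lowhole [[531.24463697   4.72738957  57.        ]] loosehole [[451.27072707 253.83094344  22.        ]]
```

```bash
cat >> h.py <<'E'
from scipy.spatial.transform import Rotation as Ro
def plan(x,y,z,yaw):
    o=robot.get_obs(); R=Ro.from_euler("xyz",o["tcp_rot"]); T=Ro.from_euler("xyz",[np.pi,0,np.radians(yaw)])
    rv=(R.inv()*T).as_rotvec(); t=T.inv().apply(np.array([x,y,z])-o["eef_pos"])*100
    print("turn",rv.round(4),"then shift cm",t.round(3),"| unturned",R.inv().apply(np.array([x,y,z])-o["eef_pos"]).round(4)*100,"t",o["t"],"w",o["width"],"j7",round(o["joint_positions"][6],2))
E
python3 -c "
from h import *
plan(.5311,.005,.12,-16.8)"
```

```text
turn [-0.0023  0.0007  0.5721] then shift cm [ 15.549 -70.423  11.025] | unturned [ 51.2  -50.77  11.14] t 0.1 w 0.08548430276111013 j7 -0.04
```

step_arm(increments=[{"angular":[0,0,0.143],"grip":1},{"angular":[0,0,0.143]},{"angular":[0,0,0.143]},{"angular":[0,0,0.143]},{"translation":[1.0,-4.5,0]},{"translation":[1.0,-4.5,0]},{"translation":[1.0,-4.5,0]},{"translation":[1.0,-4.5,0]},{"translation":[1.0,-4.5,0]},{"translation":[1.0,-4.5,0]}])

```text
invalid input
```

step_arm(increments=[{"translation":[1.0,-4.5,0]},{"translation":[1.0,-4.5,0]},{"translation":[1.0,-4.5,0]},{"translation":[1.0,-4.5,0]},{"translation":[1.0,-4.5,0]},{"translation":[1.0,-4.5,0]},{"translation":[1.0,-4.5,1]},{"translation":[1.0,-4.5,3]},{"translation":[1.0,-4.5,3]},{"translation":[0.5,-2,3]}])

```text
invalid input
```

```bash
python3 -c "
from h import *
plan(.5311,.005,.12,-16.8)
print(robot.get_obs()['eef_pos'],robot.get_obs()['tcp_rot'])"
```

```text
turn [-0.0023  0.0007  0.5721] then shift cm [ 15.549 -70.423  11.025] | unturned [ 51.2  -50.77  11.14] t 0.1 w 0.08548430276111013 j7 -0.04
[ 0.1786996  -0.62422871  0.23024527] [-3.13925358e+00  2.54471004e-06  2.78851852e-01]
```

All keys are needed in each row.

step_arm(increments=[{"translation":[0,0,0],"angular":[0,0,0.143],"grip":1},{"translation":[0,0,0],"angular":[0,0,0.143],"grip":1},{"translation":[0,0,0],"angular":[0,0,0.143],"grip":1},{"translation":[0,0,0],"angular":[0,0,0.143],"grip":1},{"translation":[1,-4.5,0],"angular":[0,0,0],"grip":1},{"translation":[1,-4.5,0],"angular":[0,0,0],"grip":1},{"translation":[1,-4.5,0],"angular":[0,0,0],"grip":1},{"translation":[1,-4.5,0],"angular":[0,0,0],"grip":1},{"translation":[1,-4.5,0],"angular":[0,0,0],"grip":1},{"translation":[1,-4.5,0],"angular":[0,0,0],"grip":1}], grip_force=40)

```text
t: 1.35
eef_pos: [0.3149, -0.3821, 0.231]
tcp_rot: [-3.141, 0.0, -0.293]
wrist_force: [0.7, -0.3, -0.0]
width: 0.0856
grasp_force: 0.0
```

step_arm(increments=[{"translation":[1,-4.5,0],"angular":[0,0,0],"grip":1},{"translation":[1,-4.5,0],"angular":[0,0,0],"grip":1},{"translation":[1,-4.5,0],"angular":[0,0,0],"grip":1},{"translation":[1,-4.5,0],"angular":[0,0,0],"grip":1},{"translation":[1,-4.5,0],"angular":[0,0,0],"grip":1},{"translation":[1,-4.5,1],"angular":[0,0,0],"grip":1},{"translation":[1,-4.5,2],"angular":[0,0,0],"grip":1},{"translation":[1,-4.5,3],"angular":[0,0,0],"grip":1},{"translation":[1,-4.5,3],"angular":[0,0,0],"grip":1},{"translation":[0.5,-2,2],"angular":[0,0,0],"grip":1}])

```text
t: 2.6
eef_pos: [0.5284, -0.0007, 0.1196]
tcp_rot: [-3.14, 0.002, -0.289]
wrist_force: [-0.5, -0.6, -0.0]
width: 0.0854
grasp_force: 0.0
```

```bash
python3 -c "
from h import *
plan(.5311,.005,.12,-16.8)
print(robot.get_obs()['eef_pos'],robot.get_obs()['tcp_rot'])"
```

```text
turn [-0.0012  0.002   0.0046] then shift cm [ 0.092 -0.622 -0.042] | unturned [ 0.09 -0.62 -0.04] t 2.6 w 0.08540633692399759 j7 -1.88
[ 0.52842425 -0.00069404  0.11957574] [-3.14034753e+00  1.97655103e-03 -2.88605171e-01]
```

step_arm(increments=[{"translation":[0.1,-0.6,2],"angular":[0,0.002,0.004],"grip":1},{"translation":[0,0,2],"angular":[0,0,0],"grip":1},{"translation":[0,0,1],"angular":[0,0,0],"grip":1},{"translation":[0,0,0],"angular":[0,0,0],"grip":1},{"translation":[0,0,0],"angular":[0,0,0],"grip":1}])

```text
t: 3.22
eef_pos: [0.5314, 0.0009, 0.072]
tcp_rot: [-3.141, -0.003, -0.298]
wrist_force: [0.4, 0.7, -0.1]
width: 0.0857
grasp_force: 0.0
```

```bash
python3 -c "
from h import *
plan(.5311,.005,.042,-16.8)
p,d=robot.camera('side');a=cv2.resize(p[190:270,170:330,::-1],None,fx=4.8,fy=4.8,interpolation=cv2.INTER_CUBIC);cv2.imwrite('pics/s1.png',a)"
```

```text
turn [-0.0004 -0.0032 -0.0044] then shift cm [-0.145 -0.382  2.998] | unturned [-0.16 -0.38  3.  ] t 3.225 w 0.0856961926228688 j7 -1.89
```

View pics/s1.png

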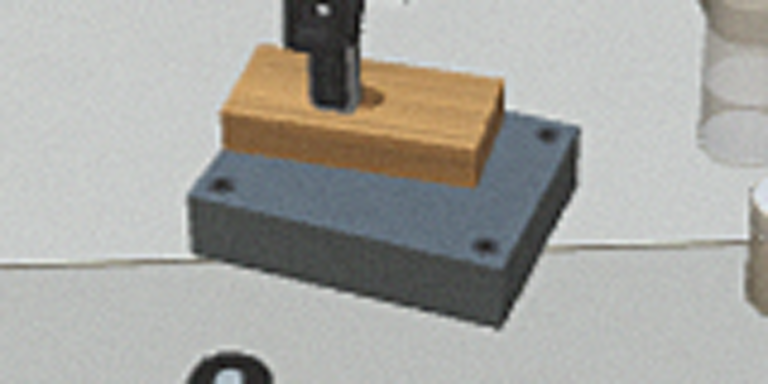

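step_arm(increments=[{"translation":[-0.1,-0.35,0],"angular":[0,-0.003,-0.004],"grip":1},{"translation":[0,0,1],"angular":[0,0,0],"grip":1},{"translation":[0,0,1],"angular":[0,0,0],"grip":1},{"translation":[0,0,1],"angular":[0,0,0],"grip":1},{"translation":[0,0,0.1],"angular":[0,0,0],"grip":1},{"translation":[0,0,0],"angular":[0,0,0],"grip":0.7},{"translation":[0,0,0],"angular":[0,0,0],"grip":0.65},{"translation":[0,0,0],"angular":[0,0,0],"grip":0.6}], grip_force=40)

```text
t: 4.28
eef_pos: [0.5313, 0.0047, 0.0409]
tcp_rot: [-3.141, 0.0, -0.293]
wrist_force: [-0.4, 0.2, 2.8]
width: 0.0546
grasp_force: 43.5
```

step_arm(increments=[{"translation":[0,0,0],"angular":[0,0,0],"grip":0.5},{"translation":[0,0,0],"angular":[0,0,0],"grip":0.5},{"translation":[0,0,0],"angular":[0,0,0],"grip":0.5}])

```text
t: 4.65
eef_pos: [0.5313, 0.0047, 0.0409]
tcp_rot: [-3.141, 0.0, -0.293]
wrist_force: [-0.5, -0.1, 5.3]
width: 0.0549
grasp_force: 43.8
```

```bash
python3 -c "
from h import *
plan(.5311,.005,.042,-16.8)
p,d=robot.camera('side');a=cv2.resize(p[190:270,170:330,::-1],None,fx=4.8,fy=4.8,interpolation=cv2.INTER_CUBIC);cv2.imwrite('pics/s2.png',a)"
```

```text
turn [-0.0003  0.0001 -0.    ] then shift cm [-0.022 -0.02  -0.113] | unturned [-0.02 -0.02 -0.11] t 4.65 w 0.05494435651871512 j7 -1.89
```

View pics/s2.png

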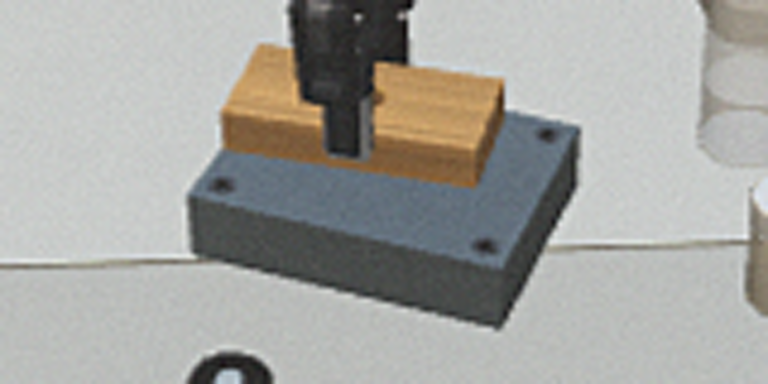

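step_arm(increments=[{"translation":[0,0,-0.4],"angular":[0,0,0],"grip":0.5},{"translation":[0.4,0.4,0],"angular":[0,0,0],"grip":0.5},{"translation":[0.6,0.6,0],"angular":[0,0,0],"grip":0.5},{"translation":[0.54,0.66,0],"angular":[0,0,0],"grip":0.5},{"translation":[0,0,0],"angular":[0,0,0.05],"grip":0.5},{"translation":[0,0,0],"angular":[0,0,0.053],"grip":0.5},{"translation":[0,0,0],"angular":[0,0,0],"grip":0.5},{"translation":[0,0,0],"angular":[0,0,0],"grip":0.5}])

```text
t: 5.7
eef_pos: [0.5408, -0.0151, 0.0443]
tcp_rot: [-3.142, 0.001, -0.395]
wrist_force: [0.2, 0.5, -1.3]
width: 0.0551
grasp_force: 43.1
```

```bash
python3 -c "
from h import *
plan(.5413,-.0158,.041,-22.7)"
```

```text
turn [-0.      0.0012  0.0008] then shift cm [0.074 0.042 0.332] | unturned [0.07 0.04 0.33] t 5.7 w 0.05514649937266938 j7 -1.93
```

step_arm(increments=[{"translation":[0.06,0.03,0.2],"angular":[0,0,0],"grip":0.5},{"translation":[0,0,0.15],"angular":[0,0,0],"grip":0.5},{"translation":[0,0,0],"angular":[0,0,0],"grip":0.5},{"translation":[0,0,0],"angular":[0,0,0],"grip":0.72},{"translation":[0,0,0],"angular":[0,0,0],"grip":0.8},{"translation":[0,0,0],"angular":[0,0,0],"grip":0.9},{"translation":[0,0,-1],"angular":[0,0,0],"grip":1},{"translation":[0,0,-3],"angular":[0,0,0],"grip":1},{"translation":[0,0,-4],"angular":[0,0,0],"grip":1},{"translation":[0,0,-3],"angular":[0,0,0],"grip":1}])

```text
t: 6.95
eef_pos: [0.5419, -0.0161, 0.1532]
tcp_rot: [-3.141, -0.001, -0.396]
wrist_force: [0.5, -0.0, 0.1]
width: 0.0853
grasp_force: 0.0
```

step_arm(increments=[{"translation":[0,0,0],"angular":[0,0,-0.165],"grip":1},{"translation":[0,0,0],"angular":[0,0,-0.165],"grip":1},{"translation":[0,0,0],"angular":[0,0,-0.165],"grip":1},{"translation":[-1,-5,0],"angular":[0,0,0],"grip":1},{"translation":[-1,-5,0],"angular":[0,0,0],"grip":1},{"translation":[-1,-5,0],"angular":[0,0,0],"grip":1},{"translation":[-1,-5,0],"angular":[0,0,0],"grip":1},{"translation":[-1,-5,0],"angular":[0,0,0],"grip":1},{"translation":[-1,-2.5,0],"angular":[0,0,0],"grip":1},{"translation":[0,0,0],"angular":[0,0,0],"grip":1}])

```text
t: 8.2
eef_pos: [0.4532, 0.2544, 0.1517]
tcp_rot: [-3.14, 0.001, 0.105]
wrist_force: [0.1, -0.7, -0.6]
width: 0.0855
grasp_force: 0.0
```

```bash
cat > look.py <<'E'
from h import *
import sys
z=float(sys.argv[2]); p,d=robot.camera("top"); im=p[:,:,::-1].copy(); cv2.imwrite(f"pics/{sys.argv[1]}_full.png",im)
P=cloud("top",d); Z=P[...,2]; i=im.astype(int); wood=(i[...,2]-i[...,0]>35)&(d>0)&(P[...,0]>.3)&(P[...,0]<.8)
print("packer",rect("top",wood&(abs(Z-z)<.008)&(abs(P[...,1])<.15),z))
cv2.imwrite(f"pics/{sys.argv[1]}.png",cv2.resize(im[180:280,238:328],None,fx=6,fy=6,interpolation=cv2.INTER_CUBIC))
E
python3 look.py t3 .057; python3 -c "
from h import *
plan(.4515,.2541,.012,5.7)"
```

```text
packer [541.3 -15.4 118.4  54.9 -22.7]
turn [-0.0003  0.0003  0.0014] then shift cm [-0.26  -0.228 13.951] | unturned [-0.26 -0.22 13.95] t 8.25 w 0.08529415974874781 j7 -2.07
```

View pics/t3.png

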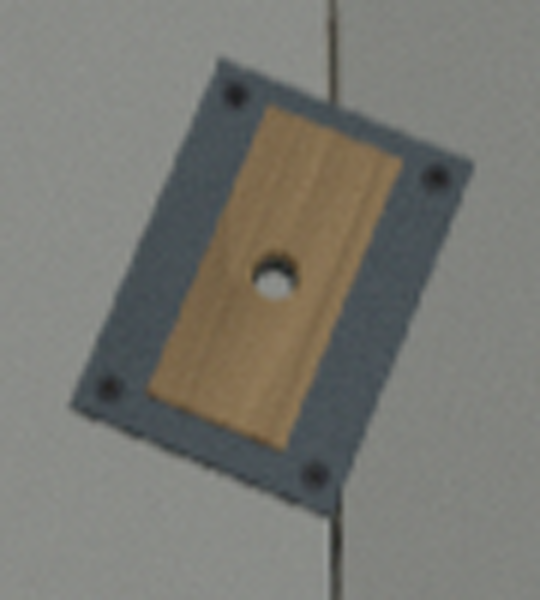

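step_arm(increments=[{"translation":[-0.2,-0.1,3],"angular":[0,0,0],"grip":1},{"translation":[0,-0.1,4],"angular":[0,0,0],"grip":1},{"translation":[0,0,3],"angular":[0,0,0],"grip":1},{"translation":[0,0,2],"angular":[0,0,0],"grip":1},{"translation":[0,0,0],"angular":[0,0,0],"grip":1},{"translation":[0,0,0],"angular":[0,0,0],"grip":1}])

```text
t: 9.0
eef_pos: [0.4534, 0.2527, 0.0318]
tcp_rot: [-3.141, -0.001, 0.097]
wrist_force: [-0.5, 0.7, 0.1]
width: 0.0859
grasp_force: 0.0
```

```bash
python3 -c "
from h import *
plan(.4515,.2541,.010,5.7)"
```

```text
turn [-0.0004 -0.0007 -0.0024] then shift cm [-0.177 -0.161  2.185] | unturned [-0.18 -0.16  2.18] t 9.0 w 0.08589010921110536 j7 -2.1
```

step_arm(increments=[{"translation":[-0.17,-0.14,1.1],"angular":[0,0,0],"grip":1},{"translation":[0,0,1.1],"angular":[0,0,0],"grip":1},{"translation":[0,0,0],"angular":[0,0,0],"grip":0.7},{"translation":[0,0,0],"angular":[0,0,0],"grip":0.65},{"translation":[0,0,0],"angular":[0,0,0],"grip":0.6},{"translation":[0,0,0],"angular":[0,0,0],"grip":0.5},{"translation":[0,0,0],"angular":[0,0,0],"grip":0.5},{"translation":[0,0,0],"angular":[0,0,0],"grip":0.5},{"translation":[0,0,0],"angular":[0,0,0],"grip":0.5}], grip_force=50)

```text
t: 10.12
eef_pos: [0.4505, 0.2548, 0.0093]
tcp_rot: [-3.141, 0.001, 0.099]
wrist_force: [-0.3, -0.3, 5.4]
width: 0.0546
grasp_force: 53.3
```

```bash
python3 -c "
from h import *
plan(.5413,-.0155,.15,-22.7)"
```

```text
turn [-0.0005  0.0007  0.495 ] then shift cm [ 18.808  21.431 -14.071] | unturned [  6.36  27.78 -14.09] t 10.125 w 0.0546480019326398 j7 -2.11
```

step_arm(increments=[{"translation":[0,0,-1.5],"angular":[0,0,0],"grip":0.5},{"translation":[0,0,-3],"angular":[0,0,0],"grip":0.5},{"translation":[0,0,-3],"angular":[0,0,0],"grip":0.5},{"translation":[0.7,3,-2],"angular":[0,0,0],"grip":0.5},{"translation":[1.1,5,0],"angular":[0,0,0],"grip":0.5},{"translation":[1.1,5,0],"angular":[0,0,0],"grip":0.5},{"translation":[1.1,5,0],"angular":[0,0,0],"grip":0.5},{"translation":[1.1,5,0],"angular":[0,0,0],"grip":0.5},{"translation":[0.7,3,0],"angular":[0,0,0],"grip":0.5},{"translation":[0.5,1.8,0],"angular":[0,0,0],"grip":0.5}])

```text
t: 11.38
eef_pos: [0.5408, -0.018, 0.1042]
tcp_rot: [3.141, 0.001, 0.096]
wrist_force: [0.1, 0.1, -1.3]
width: 0.0547
grasp_force: 53.1
```

step_arm(increments=[{"translation":[0,0,0],"angular":[0,0,0.1],"grip":0.5},{"translation":[0,0,0],"angular":[0,0,0.15],"grip":0.5},{"translation":[0,0,0],"angular":[0,0,0.15],"grip":0.5},{"translation":[0,0,0],"angular":[0,0,0.095],"grip":0.5},{"translation":[0,0,0],"angular":[0,0,0],"grip":0.5},{"translation":[0,0,0],"angular":[0,0,0],"grip":0.5}])

```text
t: 12.12
eef_pos: [0.5405, -0.015, 0.1039]
tcp_rot: [-3.141, 0.001, -0.394]
wrist_force: [-0.2, -0.7, -1.5]
width: 0.0544
grasp_force: 53.1
```

```bash
python3 -c "
from h import *
plan(.5413,-.0158,.067,-22.7)"
```

```text
turn [-0.0004  0.0012  0.0026] then shift cm [0.1   0.043 3.692] | unturned [0.1  0.04 3.69] t 12.125 w 0.05443766773918985 j7 -1.95
```

step_arm(increments=[{"translation":[0.02,0.04,1.5],"angular":[0,0,0.002],"grip":0.5},{"translation":[0,0,1.5],"angular":[0,0,0],"grip":0.5},{"translation":[0,0,0.5],"angular":[0,0,0],"grip":0.5},{"translation":[0,0,0.2],"angular":[0,0,0],"grip":0.5},{"translation":[0,0,0],"angular":[0,0,0],"grip":0.5},{"translation":[0,0,0],"angular":[0,0,0],"grip":0.5}])

```text
t: 12.88
eef_pos: [0.5412, -0.0162, 0.0671]
tcp_rot: [-3.141, -0.0, -0.398]
wrist_force: [0.0, -0.9, -0.4]
width: 0.0542
grasp_force: 53.1
```

```bash
python3 -c "
from h import *
plan(.5413,-.0155,.067,-22.7)
o=robot.get_obs();print(o['eef_pos'],o['wrist_force'])
p,d=robot.camera('side');a=cv2.resize(p[180:270,200:300,::-1],None,fx=6.5,fy=6.5,interpolation=cv2.INTER_CUBIC);cv2.imwrite('pics/s4.png',a)"
```

```text
turn [-0.0005 -0.0002 -0.002 ] then shift cm [-0.014 -0.069  0.009] | unturned [-0.01 -0.07  0.01] t 12.875 w 0.05419548540089855 j7 -1.95
[ 0.54116284 -0.01619263  0.06708668] [ 0.04655253 -0.94241205 -0.36169215]
```

View pics/s4.png

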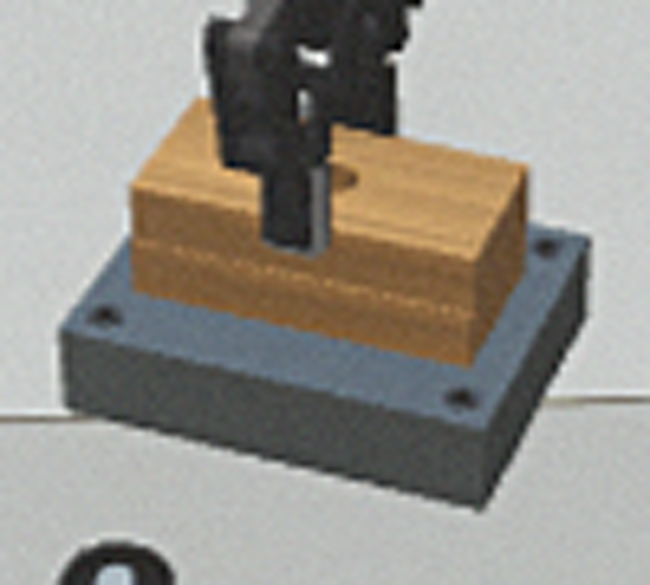

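step_arm(increments=[{"translation":[0,0,0.05],"angular":[0,0,0],"grip":0.5},{"translation":[0,0,0],"angular":[0,0,0],"grip":0.68},{"translation":[0,0,0],"angular":[0,0,0],"grip":0.76},{"translation":[0,0,0],"angular":[0,0,0],"grip":0.9},{"translation":[0,0,-1],"angular":[0,0,0],"grip":1},{"translation":[0,0,-3],"angular":[0,0,0],"grip":1},{"translation":[0,0,-4],"angular":[0,0,0],"grip":1},{"translation":[0,0,-4],"angular":[0,0,0],"grip":1}])

```text
t: 13.92
eef_pos: [0.5407, -0.0163, 0.1882]
tcp_rot: [-3.141, 0.001, -0.398]
wrist_force: [0.1, 0.4, 0.1]
width: 0.0853
grasp_force: 0.0
```

```bash
python3 -c "
from h import *
plan(.4832,-.2407,.082,-22.7)"
```

```text
turn [-0.0002  0.0005 -0.0021] then shift cm [ 3.36  22.923 10.618] | unturned [ 3.41 22.92 10.61] t 13.925 w 0.08526129605547782 j7 -1.96
```

step_arm(increments=[{"translation":[0.4,3,0],"angular":[0,0,0],"grip":1},{"translation":[0.7,5,0],"angular":[0,0,0],"grip":1},{"translation":[0.7,5,0],"angular":[0,0,0],"grip":1},{"translation":[0.7,5,0],"angular":[0,0,0],"grip":1},{"translation":[0.5,3,0],"angular":[0,0,0],"grip":1},{"translation":[0.4,1.9,1],"angular":[0,0,0],"grip":1},{"translation":[0,0,2],"angular":[0,0,0],"grip":1},{"translation":[0,0,0],"angular":[0,0,0],"grip":1},{"translation":[0,0,0],"angular":[0,0,0],"grip":1}])

```text
t: 15.05
eef_pos: [0.4839, -0.2396, 0.1566]
tcp_rot: [-3.141, 0.001, -0.396]
wrist_force: [-0.7, -0.7, 0.2]
width: 0.0856
grasp_force: 0.0
```

```bash
python3 look.py t5 .079; python3 -c "
from h import *
plan(.4832,-.2407,.082,-22.7)
a=cv2.imread('pics/t5.png')
p,d=robot.camera('side');b=cv2.resize(p[230:350,160:280,::-1],(250,250));a[:250,:250]=a[:250,:250]
c=np.zeros((600,800,3),np.uint8);c[:,:540]=a;c[:250,545:795]=b;cv2.imwrite('pics/t5b.png',c)"
```

```text
packer [541.7 -15.9 118.5  55.  -22.4]
turn [-0.0004 -0.     -0.0004] then shift cm [-0.043  0.113  7.485] | unturned [-0.04  0.12  7.48] t 15.1 w 0.08572457895129798 j7 -1.52
```

View pics/t5b.png

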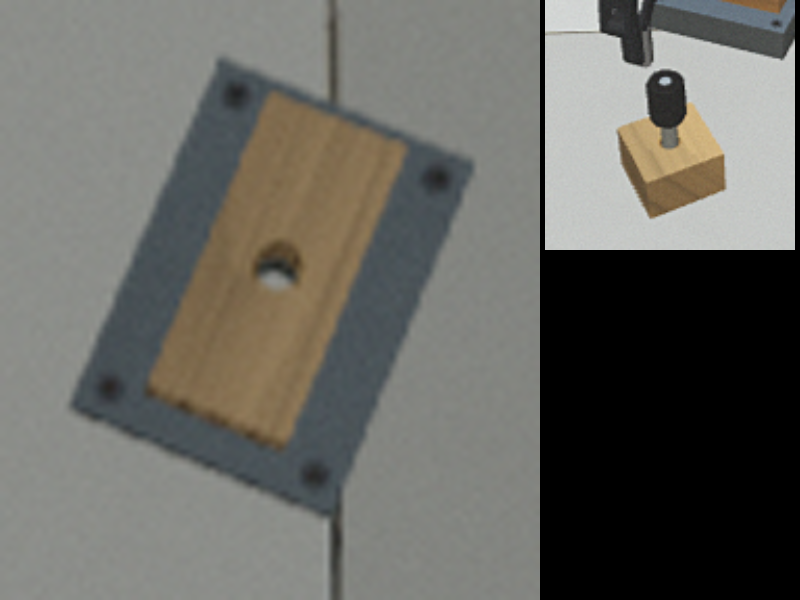

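step_arm(increments=[{"translation":[-0.02,0.1,2],"angular":[0,0,0],"grip":1},{"translation":[0,0,3],"angular":[0,0,0],"grip":1},{"translation":[0,0,2.4],"angular":[0,0,0],"grip":1},{"translation":[0,0,0],"angular":[0,0,0],"grip":0.7},{"translation":[0,0,0],"angular":[0,0,0],"grip":0.5},{"translation":[0,0,0],"angular":[0,0,0],"grip":0.4},{"translation":[0,0,0],"angular":[0,0,0],"grip":0.3},{"translation":[0,0,0],"angular":[0,0,0],"grip":0.2},{"translation":[0,0,0],"angular":[0,0,0],"grip":0.2},{"translation":[0,0,0],"angular":[0,0,0],"grip":0.2}], grip_force=60)

```text
t: 16.4
eef_pos: [0.4834, -0.2421, 0.0837]
tcp_rot: [3.141, -0.002, -0.399]
wrist_force: [-0.9, 1.1, 6.7]
width: 0.0284
grasp_force: 58.8
```

step_arm(increments=[{"translation":[0,0,-1],"angular":[0,0,0],"grip":0.2},{"translation":[0,0,-3],"angular":[0,0,0],"grip":0.2},{"translation":[0,0,-3],"angular":[0,0,0],"grip":0.2},{"translation":[0,0,-3],"angular":[0,0,0],"grip":0.2},{"translation":[0,0,-1],"angular":[0,0,0],"grip":0.2},{"translation":[0,0,0],"angular":[0,0,0],"grip":0.2},{"translation":[0,0,0],"angular":[0,0,0],"grip":0.2}])

```text
t: 17.27
eef_pos: [0.4818, -0.2408, 0.191]
tcp_rot: [-3.141, 0.004, -0.398]
wrist_force: [0.0, 0.2, -1.8]
width: 0.0286
grasp_force: 59.5
```

```bash
python3 -c "
from h import *
plan(.5413,-.0158,.18,-22.7)
p,d=robot.camera('side')
cv2.imwrite('pics/s6.png',cv2.resize(p[130:310,170:310,::-1],None,fx=3.3,fy=3.3,interpolation=cv2.INTER_CUBIC))"
```

```text
turn [-0.0002  0.004  -0.0019] then shift cm [ -3.195 -23.055   1.096] | unturned [ -3.23 -23.05   1.11] t 17.275 w 0.02859206053710849 j7 -1.52
```

View pics/s6.png

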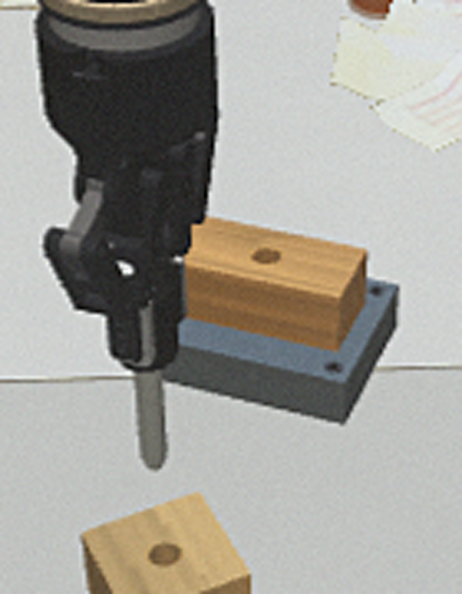

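```bash
python3 -c "
from h import *
for z in(.107,.14,.175): 
    q=proj('side',np.array([.4822,-.2408,z]));print(z,((q-[170,130])*3.3).round(1), (q).round(1))
p,d=robot.camera('side');P=cloud('side',d)
X,Y,Z=P[...,0],P[...,1],P[...,2]
m=(d>0)&(abs(X-.482)<.03)&(abs(Y+.241)<.04)&(Z>.105)&(Z<.172)
for a in np.arange(.11,.17,.01):
    k=m&(abs(Z-a)<.005); print(a.round(3),k.sum(),P[k].mean(0).round(4))
p,d=robot.camera('top');im=p[:,:,::-1]
"
```

```text
0.107 [161.2 463.9] [218.8 270.6]
0.14 [157.4 416. ] [217.7 256.1]
0.175 [153.2 362.5] [216.4 239.9]
0.11 13 [ 0.4787 -0.245   0.1112]
0.12 33 [ 0.4781 -0.2464  0.1202]
0.13 35 [ 0.4787 -0.2467  0.13  ]
0.14 38 [ 0.4786 -0.2463  0.1401]
0.15 40 [ 0.4782 -0.2461  0.15  ]
0.16 37 [ 0.4791 -0.2461  0.1596]
0.17 29 [ 0.4789 -0.2461  0.1683]
```

```bash
python3 -c "
from h import *
f=lambda x,y:(170+(x+.5)/3.3-.5,130+(y+.5)/3.3-.5)
print(onplane('side',[f(266,256)],.079)*1000, onplane('side',[f(164,554)],.045)*1000,onplane('side',[f(153,464)],.108)*1000)
p,d=robot.camera('top');P=cloud('top',d);i=p.astype(int)
w=(i[...,0]-i[...,2]>35)&(d>0)&(abs(P[...,2]-.045)<.008)&(P[...,1]<-.1)
print(rect('top',w,.045))
p,d=robot.camera('side');P=cloud('side',d);i=p.astype(int)
w=(i[...,0]-i[...,2]>35)&(d>0)&(abs(P[...,2]-.079)<.003)&(abs(P[...,1])<.15)&(abs(P[...,0]-.54)<.1)
print('side packer',rect('side',w,.079))
"
```

```text
[[539.21583383 -17.88983215  79.        ]] [[ 479.66275253 -244.1919092    45.        ]] [[ 477.4573623  -240.81175737  108.        ]]
[ 482.4 -241.9   67.6   66.9   24.8]
side packer [539.4 -19.4 118.7  62.6 -22.2]
```

step_arm(increments=[{"translation":[-0.4,-3,0],"angular":[0,0.003,0],"grip":0.2},{"translation":[-0.6,-4.5,0],"angular":[0,0,0],"grip":0.2},{"translation":[-0.6,-4.5,0],"angular":[0,0,0],"grip":0.2},{"translation":[-0.6,-4.5,0],"angular":[0,0,0],"grip":0.2},{"translation":[-0.5,-4,0],"angular":[0,0,0],"grip":0.2},{"translation":[-0.43,-2.57,0],"angular":[0,0,0],"grip":0.2},{"translation":[0,0,1],"angular":[0,0,0],"grip":0.2},{"translation":[0,0,0],"angular":[0,0,0],"grip":0.2},{"translation":[0,0,0],"angular":[0,0,0],"grip":0.2}])

```text
t: 18.65
eef_pos: [0.543, -0.0185, 0.182]
tcp_rot: [3.14, -0.002, -0.401]
wrist_force: [-0.5, -0.2, -0.1]
width: 0.0286
grasp_force: 59.6
```

```bash
python3 -c "
from h import *
plan(.542,-.0158,.17,-22.7)
p,d=robot.camera('side')
cv2.imwrite('pics/s7.png',cv2.resize(p[150:240,205:295,::-1],None,fx=6,fy=6,interpolation=cv2.INTER_CUBIC))"
```

```text
turn [ 0.0013 -0.0017 -0.0049] then shift cm [-0.192 -0.214  1.202] | unturned [-0.2  -0.21  1.2 ] t 18.65 w 0.028583159848297346 j7 -1.96
```

View pics/s7.png

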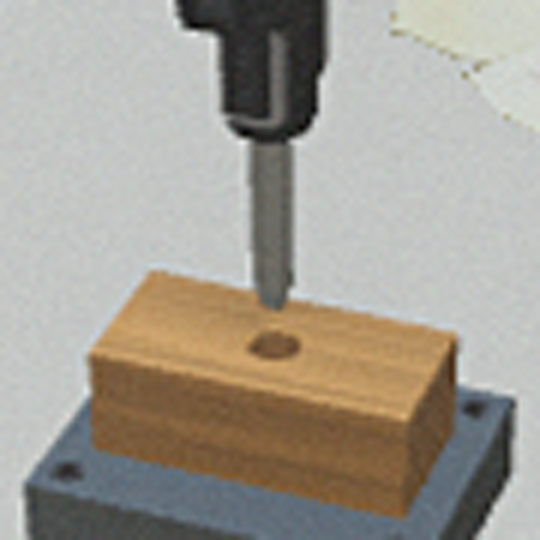

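```bash
python3 -c "
from h import *
f=lambda x,y:(205+(x+.5)/6-.5,150+(y+.5)/6-.5)
h=onplane('side',[f(274,345)],.079)*1000
for z in(.097,.0985): print(onplane('side',[f(274,305)],z)*1000-h)
print(h,robot.get_obs()['eef_pos'])
plan(.542,-.0158,.17,-22.7)"
```

```text
[[ 0.32214896 -0.88498519 18.        ]]
[[ 0.31225187 -3.04762011 19.5       ]]
[[539.20896987 -17.35897606  79.        ]] [ 0.54313714 -0.01827362  0.18225629]
turn [ 0.0008 -0.0022 -0.0047] then shift cm [-0.2   -0.184  1.226] | unturned [-0.2  -0.18  1.23] t 18.7 w 0.02850978271100555 j7 -1.96
```

step_arm(increments=[{"translation":[-0.1,-0.17,0],"angular":[0.001,-0.002,-0.004],"grip":0.2},{"translation":[0,0,1],"angular":[0,0,0],"grip":0.2},{"translation":[0,0,0],"angular":[0,0,0],"grip":0.2},{"translation":[0,0,0],"angular":[0,0,0],"grip":0.2}])

```text
t: 19.2
eef_pos: [0.543, -0.0146, 0.172]
tcp_rot: [-3.141, 0.0, -0.394]
wrist_force: [0.7, -0.4, -1.0]
width: 0.0284
grasp_force: 59.6
```

```bash
python3 -c "
from h import *
plan(.5428,-.0163,.087,-22.7)
print(robot.get_obs()['eef_pos'])
p,d=robot.camera('side')
cv2.imwrite('pics/s8.png',cv2.resize(p[180:225,220:280,::-1],None,fx=9,fy=9,interpolation=cv2.INTER_CUBIC))"
```

```text
turn [-0.0008  0.0004  0.002 ] then shift cm [0.046 0.161 8.503] | unturned [0.05 0.17 8.5 ] t 19.2 w 0.028440837439743318 j7 -1.96
[ 0.54299896 -0.01463787  0.17202717]
```

View pics/s8.png

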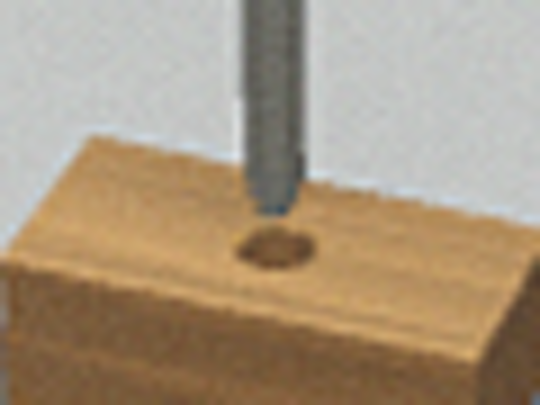

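step_arm(increments=[{"translation":[0.03,0.05,0.5],"angular":[0,0,0],"grip":0.2},{"translation":[0,0,0.8],"angular":[0,0,0],"grip":0.2},{"translation":[0,0,0.8],"angular":[0,0,0],"grip":0.2},{"translation":[0,0,0.8],"angular":[0,0,0],"grip":0.2},{"translation":[0,0,0.6],"angular":[0,0,0],"grip":0.2},{"translation":[0,0,0],"angular":[0,0,0],"grip":0.2},{"translation":[0,0,0],"angular":[0,0,0],"grip":0.2}])

```text
t: 20.12
eef_pos: [0.5434, -0.0151, 0.1374]
tcp_rot: [-3.14, -0.0, -0.394]
wrist_force: [0.9, 0.5, -0.3]
width: 0.0288
grasp_force: 59.6
```

```bash
python3 -c "
from h import *
plan(.5428,-.0163,.0887,-22.7)
o=robot.get_obs();print(o['eef_pos'],o['wrist_force'],o['moment'])"
```

```text
turn [-0.0011 -0.0004  0.002 ] then shift cm [-0.009  0.129  4.869] | unturned [-0.01  0.13  4.87] t 20.125 w 0.028847859051523542 j7 -1.95
[ 0.54337608 -0.01514794  0.13738645] [ 0.91817981  0.51730051 -0.29238548] [-0.00557175  0.00754229  0.0105412 ]
```

step_arm(increments=[{"translation":[0,0.05,0.5],"angular":[0,0,0.002],"grip":0.2},{"translation":[0,0,0.5],"angular":[0,0,0],"grip":0.2},{"translation":[0,0,0.5],"angular":[0,0,0],"grip":0.2},{"translation":[0,0,0.5],"angular":[0,0,0],"grip":0.2},{"translation":[0,0,0.5],"angular":[0,0,0],"grip":0.2},{"translation":[0,0,0],"angular":[0,0,0],"grip":0.2},{"translation":[0,0,0],"angular":[0,0,0],"grip":0.2}])

```text
t: 21.0
eef_pos: [0.5431, -0.0156, 0.1123]
tcp_rot: [-3.141, -0.0, -0.396]
wrist_force: [-0.1, 0.1, -0.9]
width: 0.0284
grasp_force: 59.6
```

```bash
python3 -c "
from h import *
plan(.5428,-.0163,.0887,-22.7)
o=robot.get_obs();print(o['eef_pos'],o['wrist_force'],o['moment'])"
```

```text
turn [-0.001  -0.0002 -0.    ] then shift cm [0.    0.075 2.36 ] | unturned [-0.    0.08  2.36] t 21.0 w 0.02836971884251616 j7 -1.95
[ 0.54308833 -0.01560747  0.11229937] [-0.06673743  0.12929962 -0.9189567 ] [-1.38272759e-03 -1.12832066e-05 -2.60995516e-02]
```

step_arm(increments=[{"translation":[0,0,0.5],"angular":[0,0,0],"grip":0.2},{"translation":[0,0,0.5],"angular":[0,0,0],"grip":0.2},{"translation":[0,0,0.5],"angular":[0,0,0],"grip":0.2},{"translation":[0,0,0.5],"angular":[0,0,0],"grip":0.2},{"translation":[0,0,0.2],"angular":[0,0,0],"grip":0.2},{"translation":[0,0,0.1],"angular":[0,0,0],"grip":0.2},{"translation":[0,0,0],"angular":[0,0,0],"grip":0.2},{"translation":[0,0,0],"angular":[0,0,0],"grip":0.2}])

```text
t: 22.0
eef_pos: [0.5431, -0.0156, 0.0894]
tcp_rot: [-3.14, -0.0, -0.396]
wrist_force: [0.5, 0.7, -1.5]
width: 0.0287
grasp_force: 59.7
```

step_arm(increments=[{"translation":[0,0,0.05],"angular":[0,0,0],"grip":0.2},{"translation":[0,0,0],"angular":[0,0,0],"grip":0.2},{"translation":[0,0,0],"angular":[0,0,0],"grip":0.2}])

```text
t: 22.38
eef_pos: [0.5431, -0.0156, 0.089]
tcp_rot: [-3.14, -0.0, -0.396]
wrist_force: [-0.4, 0.5, 1.6]
width: 0.0285
grasp_force: 59.9
```

step_arm(increments=[{"translation":[0,0,0],"angular":[0,0,0],"grip":0.4},{"translation":[0,0,0],"angular":[0,0,0],"grip":0.55},{"translation":[0,0,0],"angular":[0,0,0],"grip":0.8},{"translation":[0,0,0],"angular":[0,0,0],"grip":1},{"translation":[0,0,-2],"angular":[0,0,0],"grip":1},{"translation":[0,0,-4],"angular":[0,0,0],"grip":1},{"translation":[0,0,-4],"angular":[0,0,0],"grip":1},{"translation":[0,5,-2],"angular":[0,0,0],"grip":1},{"translation":[0,5,0],"angular":[0,0,0],"grip":1},{"translation":[0,5,0],"angular":[0,0,0],"grip":1}])

```text
t: 23.62
eef_pos: [0.4846, -0.1554, 0.2091]
tcp_rot: [-3.141, -0.001, -0.396]
wrist_force: [0.5, -0.1, -0.8]
width: 0.0853
grasp_force: 0.0
```

step_arm(increments=[{"translation":[0,4,0],"angular":[0,0,0],"grip":1},{"translation":[0,0,0],"angular":[0,0,0],"grip":1},{"translation":[0,0,0],"angular":[0,0,0],"grip":1}])

```text
t: 24.0
eef_pos: [0.4699, -0.1901, 0.2085]
tcp_rot: [-3.14, 0.0, -0.396]
wrist_force: [-0.5, -0.0, -0.9]
width: 0.0854
grasp_force: 0.0
```

```bash
python3 look.py t9 .079; python3 -c "
from h import *
p,d=robot.camera('top');P=cloud('top',d);Z=P[...,2]
m=(d>0)&(abs(P[...,0]-.5415)<.04)&(abs(P[...,1]+.0158)<.04)&(Z>.1)&(Z<.14)
print('knob z',np.median(Z[m]),rect('top',m,.119))
a=cv2.imread('pics/t9.png');p,d=robot.camera('side');b=cv2.resize(p[160:280,190:310,::-1],(250,250),interpolation=cv2.INTER_CUBIC)
c=np.zeros((600,800,3),np.uint8);c[:,:540]=a;c[:250,545:795]=b;cv2.imwrite('pics/t9b.png',c)"
```

```text
packer [542.1 -16.1 119.2  55.  -22.4]
knob z 0.11908915648401351 [542.4 -15.4  30.4  30.2 -44.6]
```

View pics/t9b.png

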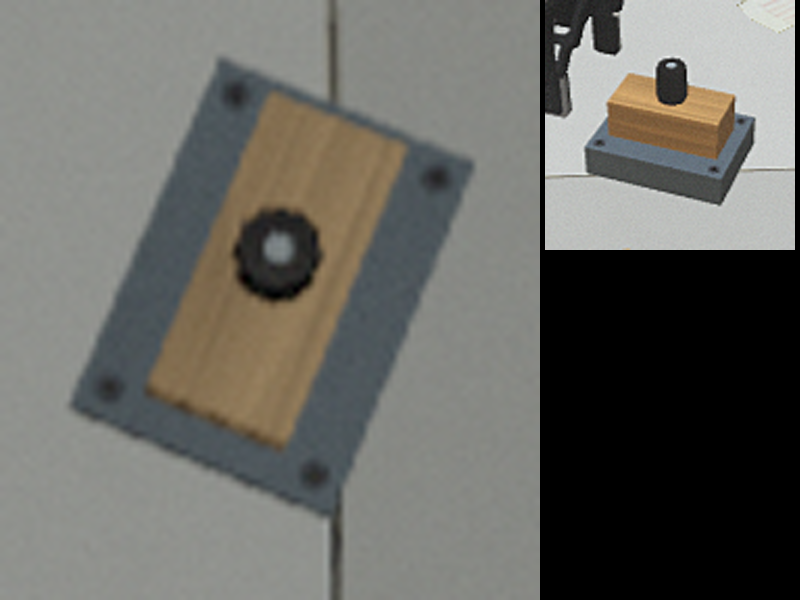

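The picture shows both packers stacked and square with the base. The knob, at crop (278,253), sits on the wood with its top at 119 mm, as it should when home.

```bash
python3 -c "
from bench import robot
print(robot.finish_job())"
```

```text
the job is handed in; nothing more can be done
None
```

The job is handed in at about 24 s: both packers are stacked square on the base within about 1 mm, the pin is home with its knob on the wood (top at 119 mm), and the arm never went near the tape, vial or pot.

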